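# Change the die slide in the hand press

### The job

Change the badge press over to the large round die. Draw the slide with the square die out of the press and lay it flat in the wooden tray, then slide the one with the large round die in along the bed under the crosshead, die end first, until it is fully home against the end stop. Leave the slide with the small round die and everything else on the desk as it is.

Things in the scene. Friction and masses are not known exactly. Their poses are not given: they have to be found in the camera images.
- press: badge press: two-pillar hand press, grey cast base, fixed to the desk. Origin: on the desk under its ram axis. Its x: the way a slide goes in (mouth to its -x). Flat bed 25 mm above the desk, 130 mm wide, x = -190 to +85 mm. Two pillars 26 mm thick at y = +/-59.5 mm, x = 0. End stop at x = +40 mm, 14 mm high: a slide fully home has its die end against it and its middle at x = -50 mm.
- press_beam (a point): middle of the underside of the press's fixed crosshead beam, 41 mm above the bed (a slide with its die is 35 mm high); axes as the press. The beam reaches 35 mm to -x and +x, 81 mm to each side in y and 60 mm up; on it a housing and ram, up to 236 mm above the desk, within 30 mm of the axis in x, and a raised lever leaning to +x, ball top 346 mm above the desk.
- press_mouth (a point): mouth of the press's guides, on the bed surface in their middle, 68 mm to -x of the ram axis; axes as the press. Here the flared lead-ins begin, about 78 mm apart inside; 23 mm further in (+x) the two straight guide rails begin, 65 mm apart inside, to 53 mm beyond the ram axis. Rails and lead-ins stand 12 mm over the bed, about 15 mm thick. Before the mouth the bed is clear.
- slide_square_c (a point): aluminium die slide, plate 180 (x) x 60 x 15 mm; square die, 52 x 52 mm, 20 mm high on the plate, centred 50 mm to +x; upright pull grip 40 (x) x 16 mm, top 46 mm over the slide's underside, centred 68 mm to -x. Die end (+x end) has chamfered corners. 0.4 to 0.7 kg, balanced near this point. Point: middle of the plate's length and width, half-way up it (7.5 mm over its underside). Starts in the press, fully home, x along the press's x.
- slide_large_c (a point): aluminium die slide, plate 180 (x) x 60 x 15 mm; large round die, 56 mm across, 20 mm high on the plate, centred 50 mm to +x; upright pull grip 40 (x) x 16 mm, top 46 mm over the slide's underside, centred 68 mm to -x. Die end (+x end) has chamfered corners. 0.4 to 0.7 kg, balanced near this point. Point: middle of the plate's length and width, half-way up it (7.5 mm over its underside). Starts flat on the desk.
- slide_small_c (a point): aluminium die slide, plate 180 (x) x 60 x 15 mm; small round die, 32 mm across, 20 mm high on the plate, centred 50 mm to +x; upright pull grip 40 (x) x 16 mm, top 46 mm over the slide's underside, centred 68 mm to -x. Die end (+x end) has chamfered corners. 0.5 kg. Point: middle of the plate's length and width, half-way up it (7.5 mm over its underside). Starts flat on the desk; to be left alone.
- tray: shallow wooden tray, fixed to the desk, 228 mm (its x) x 120 mm outside, 216 x 108 mm inside; floor 5 mm thick, rim 13 mm above the desk; empty; origin under its centre on the desk surface.
- jar: bystander: closed jar 68 mm across, 105 mm high; origin under its centre.
- tape_roll: bystander: roll of packing tape lying flat, 100 mm across, 48 mm high; origin under its centre.
- stapler: bystander: stapler, 150 mm long (its x), 36 mm wide, 53 mm high; origin under its centre.
- carton: bystander: small closed carton 110 (its x) x 80 x 60 mm high; origin under its centre.
- comb: bystander: comb lying flat, 190 mm long (its x), 36 mm wide, 7 mm thick.
- bottle: bystander: bottle 58 mm across, 165 mm high; origin under its centre.
- marker: bystander: marker pen lying flat, 125 mm long (its x), 17 mm thick.
Things that resemble listed ones, but are neither listed nor needed, are in the scene too. Leave any pink look-alike of the part that bears slide_large_c alone.

How it is judged:
On the way, in this order (a step that is already met when the one before it is completed fails the run):
1. the square-die slide is drawn clear of the crosshead ((x of slide_square_c in the frame of press below -0.13 m or horizontal distance between slide_square_c and press above 0.25 m)), for 0.1 s.
2. the square-die slide lies flat in the tray (x of slide_square_c in the frame of tray between -0.024 and 0.024 m and y of slide_square_c in the frame of tray between -0.027 and 0.027 m and z of slide_square_c in the frame of tray between 0.008 and 0.017 m and angle between slide_square_c's own z axis and vertical below 0.05 rad), for 0.2 s.
3. the large-round-die slide has its nose under the crosshead, on the bed (x of slide_large_c in the frame of press between -0.12 and 0 m and y of slide_large_c in the frame of press between -0.012 and 0.012 m and z of slide_large_c in the frame of press between 0.027 and 0.042 m), for 0.1 s.
At the end, for the whole second after the job is handed in: The large-round-die slide lies flat on the press bed between the guide rails, die end under the crosshead, its nose within 4 mm of the end stop and its axis within 0.06 rad of the press's; the square-die slide lies flat inside the tray on its floor; both are at rest (all of step 2 and x of slide_large_c in the frame of press between -0.054 and -0.046 m and y of slide_large_c in the frame of press between -0.004 and 0.004 m and z of slide_large_c in the frame of press between 0.029 and 0.037 m and angle between the x axis of slide_large_c and the x axis of press, either way round below 0.06 rad and angle between slide_large_c's own z axis and vertical below 0.04 rad and linear speed of each of slide_large, slide_square below 0.01 m/s); the robot touches nothing.
It fails at once if the small-round-die slide is moved by more than 20 mm (distance of slide_small_c from where it was at the start of the episode above 0.02 m).
It fails at once if a bystander is moved by more than 30 mm or knocked over (distance of any of jar, tape_roll, stapler, carton, comb, bottle, marker from where it was at the start of the episode above 0.03 m or angle between any of jar, bottle, carton's own z axis and vertical above 0.6 rad).
It also fails if it takes over 64 s, if anything falls off the work surface, if the arm or the gripper's body presses on something with over 40 N, if the wrist force passes 120 N, or if a joint passes its speed limit or range.

### The arm

A 7-joint arm with a two-finger parallel gripper is mounted at the origin on the work surface. World frame = base frame: x ahead of the robot, y to its left, z up, the work surface at z = 0. Lengths are in m, angles in rad, forces in N, time in s.
With the tool pointing down it reaches from about 0.4 to 0.85 m from the base axis. Payload 10.4 kg.
Tool frame: the origin (TCP) lies at the very end of the fingers, on their centre line; the grasp point (between the pads) lies manip.hold_point_z behind it (manip.hold_point_z is the distance from the TCP to the grasp point, in m); z points along the fingers, y is the direction in which the jaws open and shut (so a half turn about z gives the same grasp; the last joint's range is limited). The gripper opens to 85 mm and grips with 20 to 120 N. Pads are 22 mm wide; open, the fingers measure 114 mm over their backs; the gripper's body (76 mm by 85 mm) begins 54 mm behind the grasp point. The pads swing forward as they close: fully open they stand 13 mm farther back than shut.
Start: joints at [-1.293, 0.332, -0.065, 1.46, 0.022, 1.35, -0.088], TCP at [0.185, 0.597, 0.194] pointing down, gripper open.
Joint ranges: [-2.6, 2.6], [-0.5, 2.12], [-1.47, 1.34], [0.16, 2.42], [-1.27, 4.41], [0.06, 2.06], [-2.6, 2.6]. Speed limits (rad/s): [2.22, 2.22, 2.79, 2.79, 3.14, 3.14, 3.14].

### API

Orientations are given as a unit quaternion [x, y, z, w].
In Python, from workcell import manip gives the robot as it stands.
- The arm moves only by the tool jog_arm, never from a script. Its arguments are lists of equal length, an entry for each row: "translation": the shift along the world's x, y, z in mm, a list of three; "turn": the turn about the world's z in degrees. In form: {"translation": [[x, y, z], ...], "turn": [turn, ...]}. A call has 1 to 12 rows; each row is the pose to reach, as a shift and turn from the pose measured when the call began; what a row does not reach only later rows make up. A row lasts 1/12 s, in which the tool goes at most 41.7 mm and 7.16 degrees, less where a joint would pass 70% of its speed; a pose out of reach is approached as far as the arm can. A call with a gripper value outside its range is refused whole. "grip" is the finger opening in mm, from 0 to 85.4, set as the call begins (left out, the last holds). The fingers move at their own pace and stop on an object; "grip_force" is the grip in N (left out, the last holds). Time passes only in rows, so rows that repeat a pose let the fingers close. It gives the time, the measured TCP pose, the force and the opening at its end, in the units of the state.
- manip.get_obs(): the state, without advancing time (a new reading comes with each control period).
- manip.camera(name): name is "side" or "top"; returns a dict with "frame" (400x640x3 uint8, red, green, blue), "mtx" (3x3 intrinsics, pixels), "pose" (4x4, takes a point from camera to world coordinates). Camera axes: x right, y down, z forward; pixel columns grow to the right and rows downward; lengths in m; the calibration is good to about 2 mm. A picture is of the moment at which its call begins. There is no depth.
- manip.hand_in(): hands the job in, once; it reports no verdict.
Trained networks look in a picture, given as the dict that the camera call returned (one of the last four; its "shot" number tells which), for a name from the list of things; names that differ only in an ending like _2 or _b are one class to them, and where a whole thing is asked for, a point or a joint stands for the part that bears it (a point fixed in the world has none). Each returns a list of dicts, best first, with "confidence" (0 to 1); they miss things now and then, are a little off and sometimes report something else, mostly with a low value. They report only what shows in the picture. A call takes as long as a camera call. They do not tell look-alikes from the thing itself.
- manip.outline_of(picture, label): "mask" (400x640 bool, what is visible of it) and "extent" ([left, top, right, bottom] in pixels, round what is visible of it).
- manip.pinpoint(picture, label): "at" ([column, row] in pixels: a listed point, or the origin of a listed thing).
The state is a dict: "clock": time; "joint_pos": joint angles; "joint_velocities": joint speeds; "tau": joint torques, N m; "position": TCP position; "ee_rot": TCP orientation; "ft_force": force on the tool from outside, world axes, zero at the start; "torque": the same for the moment, N m; "grip_width": opening from 0.0 (shut) to 1.0 (fully open).
Only numpy, scipy, OpenCV 4.12 (cv2) and the standard library are available. Lean on these libraries where they do the work, as an engineer would, in place of code of your own. Each camera call takes 0.05 s, during which the arm holds its last target. There are 200 camera calls.

## Working session

There is one attempt and no reset: what is moved stays moved. The work goes in short steps, Python scripts to look and compute and a tool call to move; the robot and the scene stay as the last step left them, time stands still between calls to the robot, and variables do not carry over. Pictures are saved under pics/ and viewed, about 8 in all and at most 12, crops included, and the job is handed in when it is done.

Besides the shell and the picture viewer there is one more tool, called after ">>>" as name([rows], argument=value, ...), one row to a line, values as JSON. jog_arm: Moves the arm, as the interface text tells. Its arguments: {"type":"object","properties":{"translation":{"type":"array"},"turn":{"type":"array"},"grip":{"type":"number"},"grip_force":{"type":"number"}},"required":["translation","turn"]}

```bash
mkdir -p pics; cat > h.py <<'E'
import numpy as np, cv2
from workcell import manip
def ray(c,px,z):
    d=np.linalg.inv(c["mtx"])@np.array([px[0],px[1],1.]); d=c["pose"][:3,:3]@d; o=c["pose"][:3,3]
    return o+d*(z-o[2])/d[2]
def proj(c,p):
    T=np.linalg.inv(c["pose"]); q=T[:3,:3]@np.asarray(p,float)+T[:3,3]; q=c["mtx"]@q; return q[:2]/q[2]
def save(c,n): cv2.imwrite("pics/"+n,c["frame"][:,:,::-1])
E
python3 - <<'E'
from h import *
np.set_printoptions(precision=4,suppress=True)
t=manip.camera("top"); s=manip.camera("side")
im=np.vstack([t["frame"],s["frame"]])
save(t,"t0.png");save(s,"s0.png")
print(t["mtx"],t["pose"],s["pose"],manip.hold_point_z)
Z=dict(press=0,press_beam=.066,press_mouth=.025,slide_square_c=.0325,slide_large_c=.0075,slide_small_c=.0075,tray=0,jar=0,tape_roll=0,stapler=0,carton=0,comb=0,bottle=0,marker=0)
for k,z in Z.items():
  for n,c in (("t",t),("s",s)):
    for r in manip.pinpoint(c,k)[:3]:
        if r["confidence"]>.2: print(k,n,np.round(r["at"],1),round(r["confidence"],2),ray(c,r["at"],z)[:2])
print(manip.get_obs())
E
```

```text
[[396.4878   0.     312.1273]
 [  0.     396.4878 198.4668]
 [  0.       0.       1.    ]] [[ 0.0146 -0.9799  0.199   0.2602]
 [-0.9999 -0.0132  0.008   0.0443]
 [-0.0052 -0.1991 -0.98    1.5204]
 [ 0.      0.      0.      1.    ]] [[ 0.924  -0.296   0.242   0.1858]
 [-0.3822 -0.6957  0.6082 -0.8266]
 [-0.0116 -0.6545 -0.756   1.1638]
 [ 0.      0.      0.      1.    ]] 0.0187
press t [398.1 178.1] 0.97 [ 0.6556 -0.2816]
press t [382.3 174.9] 0.43 [ 0.6679 -0.2196]
press s [396.2 282.2] 0.88 [ 0.6427 -0.3005]
press_beam t [404.8 174. ] 0.92 [ 0.6548 -0.2933]
press_beam s [398.2 265.2] 0.74 [ 0.6512 -0.2811]
press_beam s [287.3 341.7] 0.31 [ 0.2584 -0.3757]
press_mouth t [385.  177.2] 0.56 [ 0.6521 -0.2255]
press_mouth t [259.9 153. ] 0.46 [0.744  0.2651]
press_mouth t [297.5 238.6] 0.3 [0.4087 0.1094]
press_mouth s [390.1 259.1] 0.71 [ 0.6559 -0.2307]
slide_square_c t [390.  177.6] 0.57 [ 0.6488 -0.2434]
slide_square_c s [389.1 260.7] 0.83 [ 0.647  -0.2386]
slide_large_c t [244.2 231.6] 0.65 [0.4344 0.3151]
slide_large_c t [173.4 254.7] 0.58 [0.3428 0.5794]
slide_large_c s [269.3 169
[... 963 characters left out ...]
 0.1026]
bottle s [379.3 178.1] 0.81 [0.805  0.1233]
marker t [420.9 280.7] 0.5 [ 0.2599 -0.3557]
marker t [258.6 151.2] 0.27 [0.7596 0.2743]
marker s [287.1 342.6] 0.59 [ 0.2613 -0.3508]
{'clock': 1.5, 'joint_pos': array([-1.2926,  0.3322, -0.0647,  1.4601,  0.0216,  1.3499, -0.0885]), 'joint_velocities': array([-0.0005, -0.0006, -0.0009,  0.0012, -0.0004,  0.0011,  0.    ]), 'tau': array([ -0.0002, -62.52  ,   0.0493, -39.1841,   0.0166,   0.0015,
         0.    ]), 'position': array([0.1852, 0.597 , 0.194 ]), 'ee_rot': array([ 0.1498,  0.9887,  0.    , -0.    ]), 'ft_force': array([-0.8074, -0.5595, -0.0187]), 'torque': array([ 0.0108,  0.0801, -0.0144]), 'grip_width': 1.0011613015108096}
```

View images.

```bash
python3 - <<'E'
import cv2
a=cv2.imread("pics/t0.png");b=cv2.imread("pics/s0.png")
cv2.imwrite("pics/t0c.png",cv2.resize(a[110:330,120:520],(800,440),interpolation=cv2.INTER_CUBIC))
cv2.imwrite("pics/s0c.png",cv2.resize(b[80:400,180:520],(638,600),interpolation=cv2.INTER_CUBIC))
E
```

```text
(no output)
```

View pics/t0c.png

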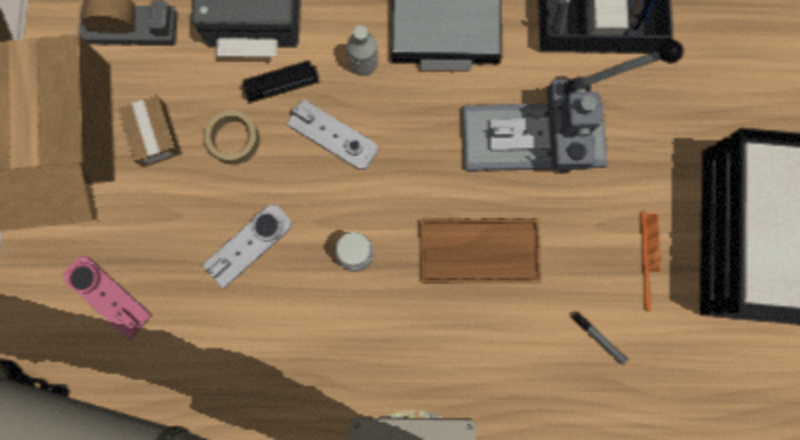

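View pics/s0c.png

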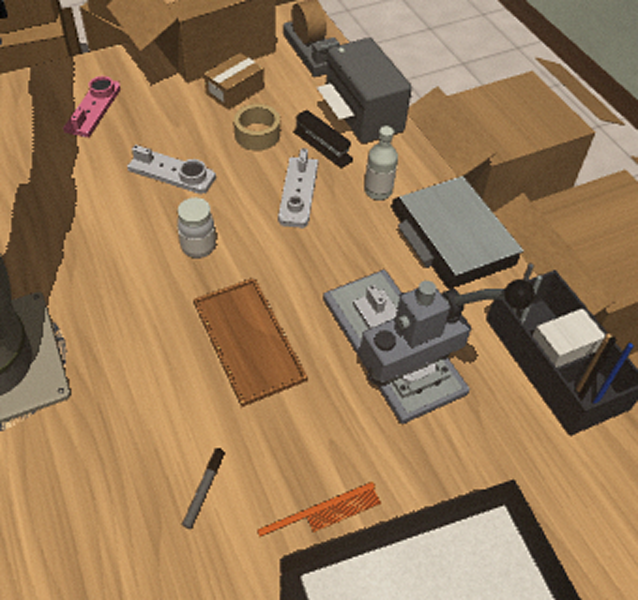

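```bash
cat > fit.py <<'E'
from h import *
from scipy.optimize import minimize
def box(x0,x1,y0,y1,z0,z1): return np.array([[x,y,z] for x in(x0,x1) for y in(y0,y1) for z in(z0,z1)],float)
def cyl(x,r,z0,z1): return np.array([[x+r*np.cos(a),r*np.sin(a),z] for a in np.linspace(0,6.28,24) for z in(z0,z1)])
def plate():
    p=box(-.09,.09,-.03,.03,0,.015); p=p[p[:,0]<0]; return np.vstack([p,box(.08,.09,-.02,.02,0,.015),box(.08,.08,-.03,.03,0,.015)])
LARGE=[plate(),cyl(.05,.028,.015,.035),box(-.088,-.048,-.008,.008,.015,.046)]
TRAY=[box(-.114,.114,-.06,.06,0,.013)]
S=4
def render(c,parts,p,z0=0):
    m=np.zeros((400*S,640*S),np.uint8); R=np.array([[np.cos(p[2]),-np.sin(p[2])],[np.sin(p[2]),np.cos(p[2])]])
    for q in parts:
        w=q.copy(); w[:,:2]=q[:,:2]@R.T+p[:2]; w[:,2]+=z0
        uv=np.array([proj(c,v) for v in w]); h=cv2.convexHull(((uv+.5)*S).astype(np.float32)).round().astype(np.int32)
        cv2.fillConvexPoly(m,h,1)
    return cv2.resize(m.astype(np.float32),(640,400),interpolation=cv2.INTER_AREA)
def fit(views,parts,p0,z0=0):
    def f(u):
        p=np.array(p0)+np.array(u)*[.01,.01,.1]; e=0
        for c,mask in views: e+=np.abs(cv2.GaussianBlur(render(c,parts,p,z0)-mask.astype(np.float32),(5,5),1)).sum()/mask.sum()
        return e
    r=minimize(f,[0,0,0],method="Nelder-Mead",options=dict(initial_simplex=[[-.5,-.5,-.5],[1,0,0],[0,1,0],[0,0,1]],xatol=.01,fatol=1e-4))
    return np.array(p0)+r.x*[.01,.01,.1],r.fun
def mask(c,label,px):
    rs=manip.outline_of(c,label); rs=[r for r in rs if (np.array(px)>np.array(r["extent"])[:2]-4).all() and (np.array(px)<np.array(r["extent"])[2:]+4).all()]
    return rs[0]["mask"] if rs else None
E
python3 - <<'E'
from fit import *
np.set_printoptions(precision=4,suppress=True)
t=manip.camera("top"); s=manip.camera("side")
for lab,parts,p0,z in (("slide_large_c",LARGE,(.43,.32,-.85),0),("tray",TRAY,(.427,-.127,-1.57),0)):
    v=[(c,mask(c,lab,proj(c,[p0[0],p0[1],.01]))) for c in (t,s)]; v=[a for a in v if a[1] is not None]
    print(lab,len(v),fit(v,parts,p0,z),[fit([a],parts,p0,z) for a in v])
for lab in ("press","slide_square_c"):
    for n,c in (("t",t),("s",s)):
        r=manip.outline_of(c,lab)[0]; print(lab,n,r["confidence"],r["extent"]); cv2.imwrite(f"pics/m_{lab}_{n}.png",r["mask"]*255)
a=cv2.resize(t["frame"][150:206,346:436],(800,498),interpolation=cv2.INTER_CUBIC)
b=cv2.resize(s["frame"][215:310,345:435],(568,600),interpolation=cv2.INTER_CUBIC)
cv2.imwrite("pics/pt.png",a[:,:,::-1]);cv2.imwrite("pics/ps.png",b[:,:,::-1])
E
```

```text
slide_large_c 2 (array([ 0.4322,  0.316 , -0.8208]), np.float64(0.13194313546935163)) [(array([ 0.4327,  0.3151, -0.819 ]), np.float64(0.04006254419367364)), (array([ 0.4314,  0.3166, -0.8298]), np.float64(0.07795910530268867))]
tray 2 (array([ 0.4273, -0.1246, -1.5609]), np.float64(0.06967653685967269)) [(array([ 0.4292, -0.1255, -1.5526]), np.float64(0.04295920318635741)), (array([ 0.427 , -0.1241, -1.5561]), np.float64(0.022251809876540612))]
press t 0.57 [350.4, 130.2, 465.9, 197.8]
press s 0.87 [353.2, 227.9, 463.2, 303.5]
slide_square_c t 0.6 [368.5, 171.2, 399.2, 187.9]
slide_square_c s 0.73 [369.2, 233.9, 413.1, 288.6][ WARN:0@11.583] global loadsave.cpp:1063 imwrite_ Unsupported depth image for selected encoder is fallbacked to CV_8U.
```

View pics/pt.png

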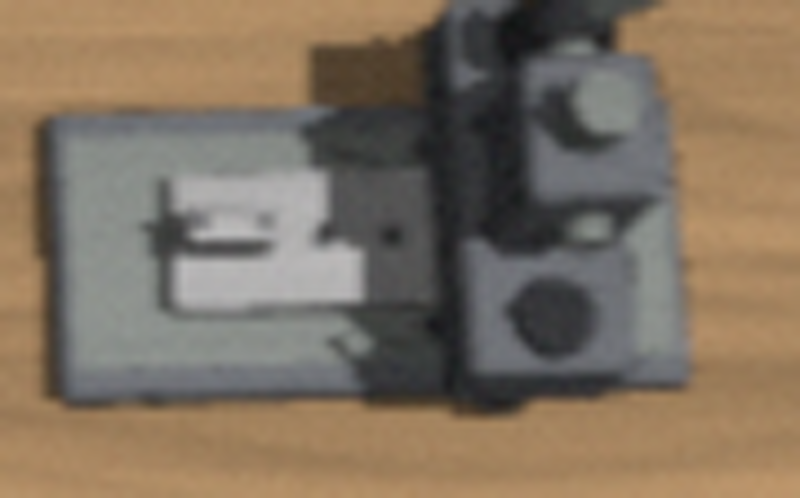

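View pics/ps.png

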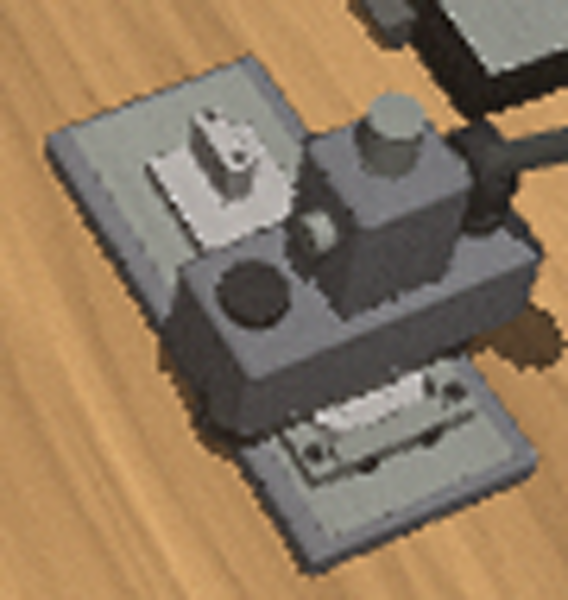

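```bash
python3 - <<'E'
from h import *
np.set_printoptions(precision=4,suppress=True)
t=manip.camera("top"); s=manip.camera("side")
S=lambda u,v:(345+u*90/568-.5,215+v*95/600-.5); T=lambda u,v:(346+u*90/800-.5,150+v*56/498-.5)
for n,c,f,L in (("s",s,S,[(47,140,.025),(250,57,.025),(537,460,.025),(312,565,.025),(150,162,.04),(205,250,.04)]),("t",t,T,[(48,118,.025),(62,398,.025),(688,385,.025),(168,178,.04),(174,310,.04),(362,303,.04)])):
    for u,v,z in L: print(n,(u,v),ray(c,f(u,v),z)[:2])
# grip top corners by model: fit plate back edge+grip top in side view
print(manip.get_obs()["clock"])
E
```

```text
s (47, 140) [ 0.5809 -0.1028]
s (250, 57) [ 0.7063 -0.0957]
s (537, 460) [ 0.7179 -0.3668]
s (312, 565) [ 0.5911 -0.3732]
s (150, 162) [ 0.619 -0.146]
s (205, 250) [ 0.6202 -0.2056]
t (48, 118) [ 0.7087 -0.0933]
t (62, 398) [ 0.5825 -0.0988]
t (688, 385) [ 0.592  -0.3701]
t (168, 178) [ 0.6777 -0.144 ]
t (174, 310) [ 0.6188 -0.1459]
t (362, 303) [ 0.623  -0.2269]
2.1
```

>>> jog_arm([
  [462,-765,0],
  [462,-765,0],
  [462,-765,0],
  [462,-765,0],
  [462,-765,0],
  [462,-765,0],
  [462,-765,0],
  [462,-765,0],
  [462,-765,0],
  [462,-765,0],
  [462,-765,0],
  [462,-765,0],
], turn=[-70.7,-70.7,-70.7,-70.7,-70.7,-70.7,-70.7,-70.7,-70.7,-70.7,-70.7,-70.7], grip=60, grip_force=60)

```text
clock: 3.1
position: [0.4444, 0.1671, 0.1944]
ee_rot: [0.694, 0.719, 0.001, -0.0]
ft_force: [1.4, 0.6, 0.0]
grip_width: 0.702
```

>>> jog_arm([
  [203,-335,-40],
  [203,-335,-40],
  [203,-335,-40],
  [203,-335,-40],
  [203,-335,-40],
  [203,-335,-40],
  [203,-335,-40],
  [203,-335,-40],
  [203,-335,-40],
  [203,-335,-40],
  [203,-335,-90],
  [203,-335,-90],
], turn=[0,0,0,0,0,0,0,0,0,0,0,0])

```text
clock: 4.1
position: [0.6451, -0.1692, 0.0993]
ee_rot: [0.695, 0.719, -0.001, -0.002]
ft_force: [-0.7, 1.4, -1.4]
grip_width: 0.707
```

```bash
python3 - <<'E'
from h import *
o=manip.get_obs();print(o["position"],o["joint_pos"],o["ee_rot"])
s=manip.camera("side");t=manip.camera("top")
a=cv2.resize(s["frame"][190:290,335:435],(500,500),interpolation=cv2.INTER_CUBIC)
cv2.imwrite("pics/g1.png",a[:,:,::-1])
E
```

```text
[ 0.64514991 -0.16920929  0.09926576] [-0.25328758  0.550247    0.62418746  1.47748452 -0.33002815  1.22567947
  0.44715734] [ 0.69540651  0.71861191 -0.00146475 -0.0021365 ]
```

View pics/g1.png

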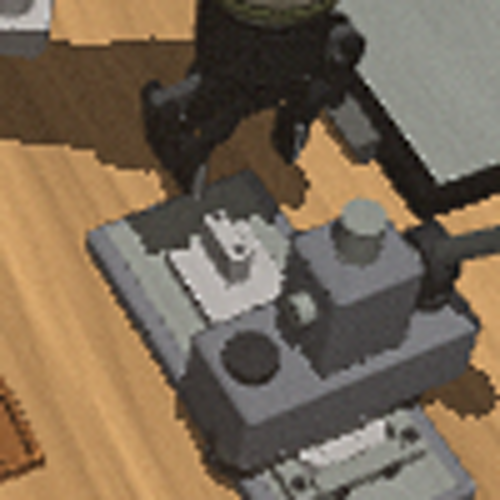

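>>> jog_arm([
  [2,1,-30],
  [2,1,-54],
  [2,1,-54],
  [2,1,-54],
], turn=[0,0,0,0])

```text
clock: 4.53
position: [0.6478, -0.1646, 0.0493]
ee_rot: [0.694, 0.72, -0.001, -0.003]
ft_force: [0.8, -0.8, 1.7]
grip_width: 0.705
```

>>> jog_arm([
  [0,0,0],
  [0,0,0],
  [0,0,0],
  [0,0,0],
  [0,0,0],
  [0,0,0],
], turn=[0,0,0,0,0,0], grip=5, grip_force=70)

```text
clock: 5.03
position: [0.6479, -0.1647, 0.0497]
ee_rot: [0.694, 0.72, -0.001, -0.002]
ft_force: [0.6, 0.0, 0.0]
grip_width: 0.058
```

```bash
python3 - <<'E'
from h import *
o=manip.get_obs();print(o["grip_width"],proj(s:=manip.camera("side"),o["position"]))
t=manip.camera("top"); print(proj(t,o["position"]))
a=cv2.resize(s["frame"][190:290,335:435],(500,500),interpolation=cv2.INTER_CUBIC)
b=cv2.resize(t["frame"][130:210,340:400],(375,500),interpolation=cv2.INTER_CUBIC)[:,:300]
cv2.imwrite("pics/g2.png",np.hstack([a,b])[:,:,::-1])
E
```

```text
0.05845731806336594 [379.01430342 239.9200582 ]
[370.22549252 176.41896024]
```

View pics/g2.png

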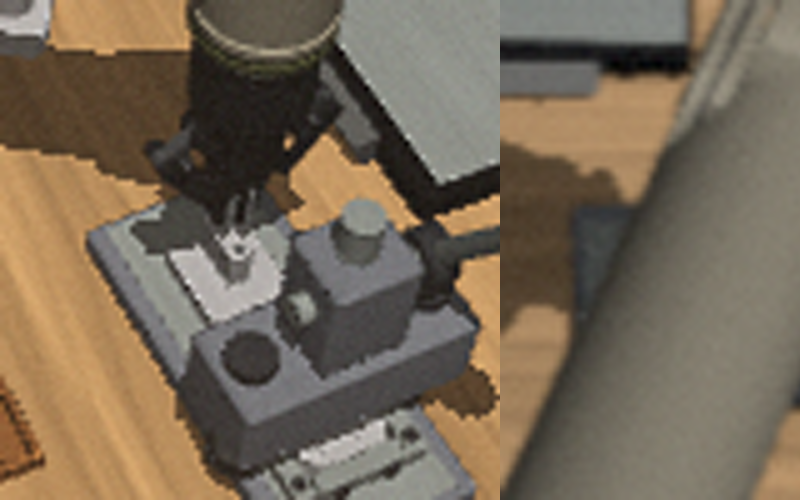

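```bash
python3 - <<'E'
from h import *
np.set_printoptions(precision=4,suppress=True)
t=manip.camera("top"); s=manip.camera("side")
S=lambda u,v:(345+u*90/568-.5,215+v*95/600-.5); T=lambda u,v:(346+u*90/800-.5,150+v*56/498-.5)
for n,c,f,L in (("s",s,S,[(198,118,.071),(215,108,.071),(235,165,.071),(255,155,.071)]),("t",t,T,[(187,215,.071),(187,240,.071),(270,225,.071)])):
    for u,v,z in L: print(n,(u,v),ray(c,f(u,v),z)[:2])
for y in (-.128,-.148,-.168,-.188): print(y,[(proj(s,[.648,y,z])-[335,190])*5 for z in (.04,.05,.071)])
E
```

```text
s (198, 118) [ 0.6421 -0.1497]
s (215, 108) [ 0.6531 -0.1475]
s (235, 165) [ 0.6458 -0.1832]
s (255, 155) [ 0.658  -0.1816]
t (187, 215) [ 0.6528 -0.1479]
t (187, 240) [ 0.6419 -0.1477]
t (270, 225) [ 0.6489 -0.183 ]
-0.128 [array([193.1659, 216.4528]), array([194.4162, 207.4999]), array([197.0869, 188.3755])]
-0.148 [array([207.0446, 239.0274]), array([208.3828, 230.1197]), array([211.2417, 211.0889])]
-0.168 [array([221.1712, 262.0052]), array([222.6003, 253.1457]), array([225.6538, 234.2151])]
-0.188 [array([235.5524, 285.3972]), array([237.0754, 276.5892]), array([240.3302, 257.7655])]
```

>>> jog_arm([
  [0,0,0],
  [0,0,0],
], turn=[0,0], grip=0)

```text
clock: 5.4
position: [0.6477, -0.1647, 0.0492]
ee_rot: [0.694, 0.72, -0.001, -0.003]
ft_force: [-0.3, 0.1, -0.6]
grip_width: 0.002
```

```bash
python3 - <<'E'
from h import *
o=manip.get_obs();print(o["grip_width"],o["position"],o["ft_force"])
s=manip.camera("side")
a=cv2.resize(s["frame"][210:255,360:405],(600,600),interpolation=cv2.INTER_CUBIC)
cv2.imwrite("pics/g3.png",np.clip(a[:,:,::-1]*1.6+20,0,255))
E
```

```text
0.0015639784487887277 [ 0.64769693 -0.16469968  0.04923028] [-0.29712993  0.06192518 -0.63518975][ WARN:0@1.861] global loadsave.cpp:1063 imwrite_ Unsupported depth image for selected encoder is fallbacked to CV_8U.
```

View pics/g3.png

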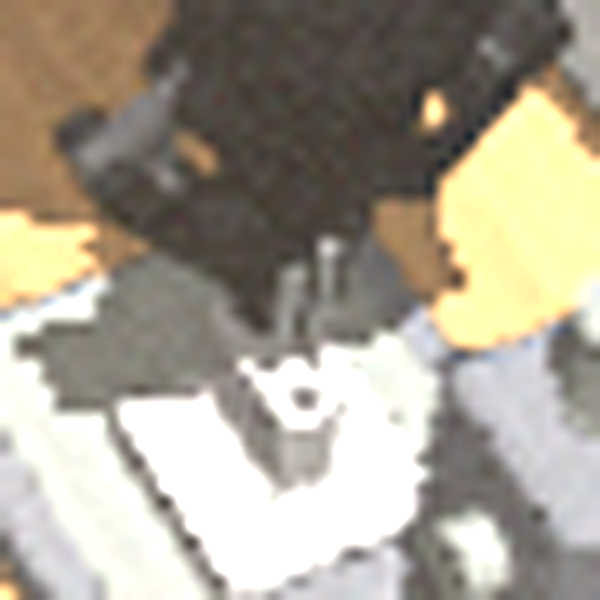

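>>> jog_arm([
  [0,0,0],
  [0,0,0],
  [1,-1,0],
  [1,-2,-3],
  [1,-2,-6],
], turn=[0,0,0,0,0], grip=45)

```text
clock: 5.87
position: [0.6488, -0.1671, 0.0431]
ee_rot: [0.694, 0.72, -0.001, -0.002]
ft_force: [0.4, -0.5, -0.1]
grip_width: 0.524
```

>>> jog_arm([
  [0,0,0],
  [0,0,0],
  [0,0,0],
  [0,0,0],
  [0,0,0],
], turn=[0,0,0,0,0], grip=5)

```text
clock: 6.28
position: [0.6489, -0.167, 0.0432]
ee_rot: [0.694, 0.72, -0.001, -0.002]
ft_force: [0.2, -0.0, 0.3]
grip_width: 0.056
```

```bash
python3 - <<'E'
from h import *
o=manip.get_obs();print(o["grip_width"],o["position"],o["ft_force"])
s=manip.camera("side")
print(proj(s,o["position"]))
a=cv2.resize(s["frame"][210:255,360:405],(600,600),interpolation=cv2.INTER_NEAREST)
cv2.imwrite("pics/g4.png",a[:,:,::-1])
E
```

```text
0.05593049659130541 [ 0.64888978 -0.16702503  0.04320607] [ 0.1646183  -0.02682831  0.26449849]
[379.42883066 241.52176108]
```

View pics/g4.png

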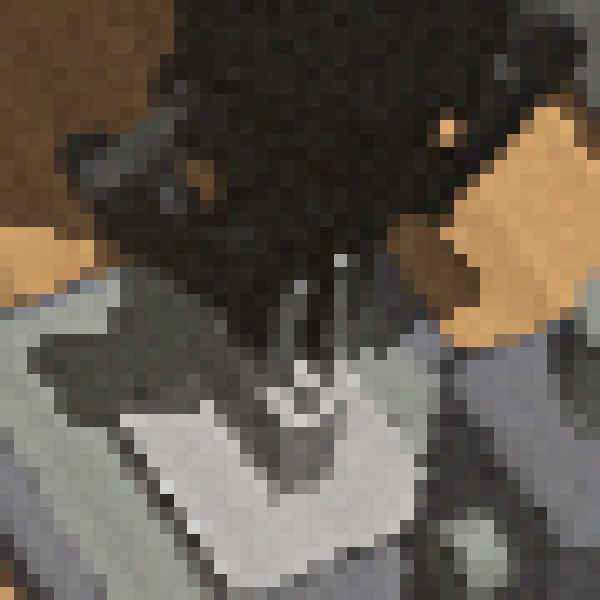

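>>> jog_arm([
  [0,0,-2],
  [0,0,-3],
  [0,0,-4],
  [0,0,-4],
], turn=[0,0,0,0])

```text
clock: 6.67
position: [0.6487, -0.167, 0.0389]
ee_rot: [0.694, 0.72, -0.001, -0.003]
ft_force: [-0.3, -1.1, -0.7]
grip_width: 0.057
```

>>> jog_arm([
  [0,0,-2],
  [0,0,-4],
  [0,0,-5],
  [0,0,-5],
], turn=[0,0,0,0])

```text
clock: 7.0
position: [0.6487, -0.1669, 0.0342]
ee_rot: [0.694, 0.72, -0.001, -0.003]
ft_force: [-1.7, 1.7, 3.7]
grip_width: 0.054
```

>>> jog_arm([
  [0,0,-1],
  [0,0,-2],
  [0,0,-2],
], turn=[0,0,0])

```text
clock: 7.25
position: [0.6489, -0.1669, 0.034]
ee_rot: [0.694, 0.72, -0.0, -0.003]
ft_force: [-9.1, 3.2, 17.7]
grip_width: 0.062
```

>>> jog_arm([
  [0,0,4],
  [0,0,4],
  [0,0,4],
  [0,0,2],
  [0,0,0],
  [0,0,-2],
  [0,0,-2],
], turn=[0,0,0,0,0,0,0], grip=45)

```text
clock: 7.83
position: [0.6483, -0.1668, 0.031]
ee_rot: [0.694, 0.72, -0.001, -0.003]
ft_force: [0.0, 0.2, -0.7]
grip_width: 0.523
```

>>> jog_arm([
  [0,0,-2],
  [0,0,-4],
  [0,0,-6],
  [0,0,-6],
], turn=[0,0,0,0])

```text
clock: 8.17
position: [0.648, -0.1667, 0.0245]
ee_rot: [0.694, 0.72, -0.001, -0.004]
ft_force: [-1.4, -0.5, 0.6]
grip_width: 0.524
```

>>> jog_arm([
  [0,0,0],
  [0,0,0],
  [0,0,0],
  [0,0,0],
  [0,0,0],
], turn=[0,0,0,0,0], grip=5)

```text
clock: 8.58
position: [0.6481, -0.1667, 0.0248]
ee_rot: [0.694, 0.72, -0.001, -0.003]
ft_force: [-1.3, 0.6, 3.0]
grip_width: 0.165
```

>>> jog_arm([
  [0,0,0],
  [0,0,0],
  [0,0,-4],
  [0,0,-8],
  [0,0,-11],
  [0,0,-11],
], turn=[0,0,0,0,0,0], grip=45)

```text
clock: 9.08
position: [0.6475, -0.1664, 0.0126]
ee_rot: [0.694, 0.72, -0.001, -0.004]
ft_force: [-0.1, 0.8, 1.0]
grip_width: 0.533
```

>>> jog_arm([
  [0,0,0],
  [0,0,0],
  [0,0,0],
  [0,0,0],
  [0,0,0],
], turn=[0,0,0,0,0], grip=5)

```text
clock: 9.5
position: [0.6477, -0.1664, 0.0128]
ee_rot: [0.694, 0.72, -0.001, -0.004]
ft_force: [0.2, -0.6, -0.7]
grip_width: 0.168
```

```bash
python3 - <<'E'
from h import *
o=manip.get_obs();print(o["grip_width"],o["position"],o["ft_force"],o["joint_pos"])
s=manip.camera("side")
a=cv2.resize(s["frame"][200:270,345:415],(600,600),interpolation=cv2.INTER_CUBIC)
cv2.imwrite("pics/g5.png",a[:,:,::-1])
E
```

```text
0.16751556365909206 [ 0.64771021 -0.16641306  0.01276499] [ 0.17080428 -0.55474398 -0.71129558] [-0.22827119  0.64198696  0.58158268  1.53768588 -0.38340292  1.08553697
  0.48219149]
```

View pics/g5.png

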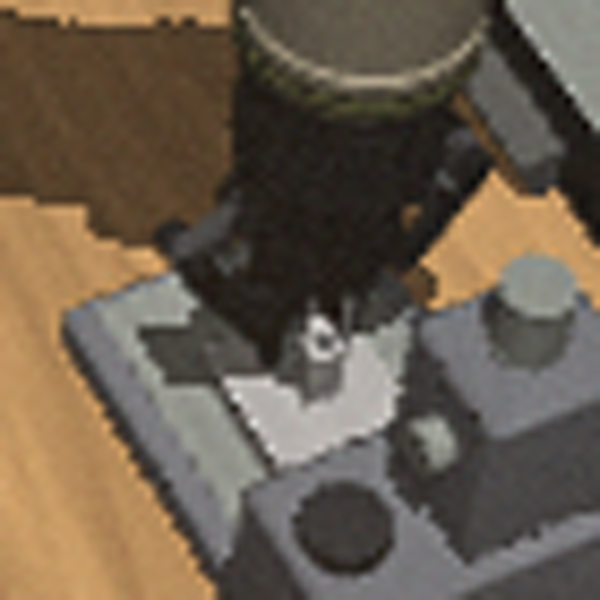

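>>> jog_arm([
  [0,0,0],
  [0,6,0],
  [-1,18,0],
  [-1,33,0],
  [-2,50,0],
  [-3,67,0],
  [-3,84,0],
  [-4,101,0],
  [-4,115,0],
  [-5,125,0],
  [-5,125,0],
], turn=[0,0,0,0,0,0,0,0,0,0,0], grip=5, grip_force=110)

```text
clock: 10.47
position: [0.6427, -0.0372, 0.0128]
ee_rot: [0.693, 0.721, -0.0, -0.005]
ft_force: [-2.1, 6.3, 6.3]
grip_width: 0.162
```

>>> jog_arm([
  [0,0,10],
  [0,0,30],
  [0,3,55],
  [0,3,60],
  [0,3,60],
  [0,3,60],
], turn=[0,0,0,0,0,0])

```text
clock: 10.97
position: [0.6421, -0.0344, 0.0719]
ee_rot: [0.693, 0.721, -0.001, -0.005]
ft_force: [-0.2, -0.9, -5.9]
grip_width: 0.162
```

```bash
python3 - <<'E'
from fit import *
np.set_printoptions(precision=4,suppress=True)
o=manip.get_obs();print(o["clock"],o["grip_width"],o["position"],o["ft_force"],o["torque"],o["ee_rot"])
s=manip.camera("side")
for r in manip.pinpoint(s,"slide_square_c")[:2]: print(r["at"],r["confidence"],ray(s,r["at"],.0925))
a=cv2.resize(s["frame"][170:290,310:430],(600,600),interpolation=cv2.INTER_CUBIC)
cv2.imwrite("pics/g6.png",a[:,:,::-1])
E
```

```text
10.9667 0.1624309101893063 [ 0.6421 -0.0344  0.0719] [-0.2173 -0.8892 -5.8774] [ 0.3253  0.0122 -0.0706] [ 0.6927  0.7212 -0.0005 -0.0054]
[371.6, 218.1] 0.56 [ 0.6484 -0.1033  0.0925]
```

View pics/g6.png

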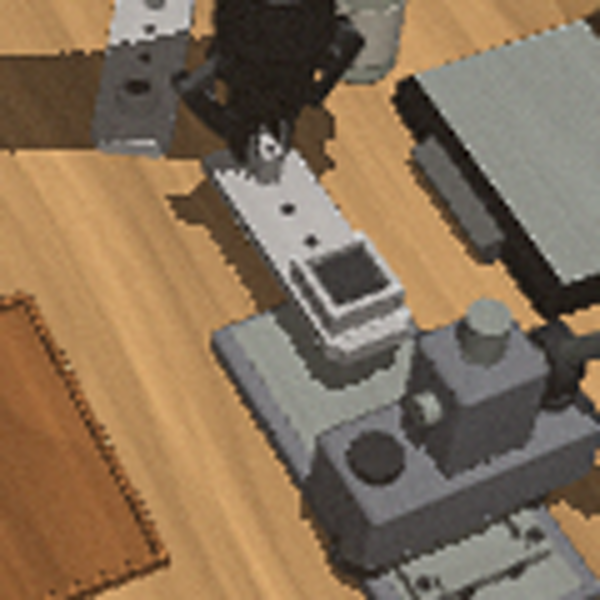

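>>> jog_arm([
  [-30,-20,0],
  [-65,-20,0],
  [-105,-20,0],
  [-145,-20,0],
  [-180,-20,0],
  [-205,-20,0],
  [-216,-20,-15],
  [-216,-20,-35],
  [-216,-20,-50],
  [-216,-20,-50],
  [-216,-20,-50],
], turn=[0,0,0,0,0,0,0,0,0,0,0])

```text
clock: 11.98
position: [0.4244, -0.0548, 0.0203]
ee_rot: [0.693, 0.721, -0.003, -0.006]
ft_force: [0.2, -0.1, -4.8]
grip_width: 0.161
```

```bash
python3 - <<'E'
from fit import *
np.set_printoptions(precision=4,suppress=True)
o=manip.get_obs();print(o["clock"],o["grip_width"],o["position"],o["ft_force"],o["ee_rot"])
for n in ("side","top"):
  s=manip.camera(n)
  for r in manip.pinpoint(s,"slide_square_c")[:2]: print(r["at"],r["confidence"],ray(s,r["at"],.0415))
E
```

```text
11.9833 0.16101426416636852 [ 0.4244 -0.0548  0.0203] [ 0.2277 -0.1451 -4.7888] [ 0.6929  0.721  -0.0025 -0.0065]
[311.4, 254.1] 0.96 [ 0.4265 -0.1248  0.0415]
[362.2, 235.8] 0.8 [ 0.4209 -0.1326  0.0415]
```

>>> jog_arm([
  [1,0,-8],
  [2,0,-16],
  [2,0,-22],
  [2,0,-25],
  [2,0,-27],
  [2,0,-27],
  [2,0,-27],
], turn=[0,0,0,0,0,0,0])

```text
clock: 12.77
position: [0.4281, -0.0545, -0.0053]
ee_rot: [0.693, 0.721, -0.001, -0.006]
ft_force: [0.4, -0.2, -5.0]
grip_width: 0.163
```

>>> jog_arm([
  [0,0,-1.5],
  [0,0,-3],
  [0,0,-3],
], turn=[0,0,0])

```text
clock: 13.02
position: [0.4285, -0.0544, -0.0073]
ee_rot: [0.693, 0.721, -0.001, -0.006]
ft_force: [-8.2, 1.9, 16.9]
grip_width: 0.159
```

>>> jog_arm([
  [0,0,1],
  [0,0,1],
  [0,0,1],
  [0,0,20],
  [0,0,60],
  [0,0,100],
  [0,0,127],
  [0,0,127],
], turn=[0,0,0,0,0,0,0,0], grip=60)

```text
clock: 13.68
position: [0.4319, -0.0543, 0.125]
ee_rot: [0.693, 0.721, 0.003, -0.004]
ft_force: [0.4, -0.4, 0.5]
grip_width: 0.701
```

>>> jog_arm([
  [-42,420,0],
  [-42,420,0],
  [-42,420,0],
  [-42,420,0],
  [-42,420,0],
  [-42,420,0],
  [-42,420,0],
  [-42,420,0],
  [-42,420,0],
  [-42,420,0],
  [-42,420,0],
  [-42,420,-20],
], turn=[40.8,40.8,40.8,40.8,40.8,40.8,40.8,40.8,40.8,40.8,40.8,40.8])

```text
clock: 14.68
position: [0.39, 0.3707, 0.107]
ee_rot: [0.396, 0.918, 0.004, -0.004]
ft_force: [0.6, -0.3, -0.6]
grip_width: 0.705
```

```bash
python3 - <<'E'
from fit import *
np.set_printoptions(precision=4,suppress=True)
SQ=[plate(),box(.024,.076,-.026,.026,.015,.035),LARGE[2]]
o=manip.get_obs();print(o["clock"],o["grip_width"],o["position"],o["ft_force"],o["ee_rot"])
c=[manip.camera("side"),manip.camera("top")]
v=[(k,mask(k,"slide_square_c",proj(k,[.428,-.125,.02]))) for k in c]; v=[a for a in v if a[1] is not None]
print([fit([a],SQ,(.428,-.125,-1.534),.005) for a in v])
for k in c:
  for r in manip.pinpoint(k,"slide_large_c")[:3]: print(r["at"],r["confidence"],ray(k,r["at"],.0075))
E
```

```text
14.6833 0.7050465177578001 [0.39   0.3707 0.107 ] [ 0.6447 -0.2595 -0.5848] [ 0.3957  0.9183  0.0042 -0.0039]
[(array([ 0.4315, -0.1202, -1.5264]), np.float64(0.07539348725881226)), (array([ 0.434 , -0.1256, -1.5477]), np.float64(0.0716217114818716))]
[268.7, 171.0] 0.95 [0.4216 0.3209 0.0075]
[226.1, 134.7] 0.76 [0.3207 0.6006 0.0075]
[173.0, 258.4] 0.98 [0.3289 0.5798 0.0075]
[243.5, 233.7] 0.67 [0.4263 0.3174 0.0075]
```

>>> jog_arm([
  [-4,-5,-30],
  [-4,-5,-65],
  [-4,-5,-95],
  [-4,-5,-112],
  [-4,-5,-119],
  [-4,-5,-119],
], turn=[-0.4,-0.4,-0.4,-0.4,-0.4,-0.4], grip=50)

```text
clock: 15.48
position: [0.3862, 0.3596, -0.0139]
ee_rot: [0.402, 0.916, 0.001, -0.005]
ft_force: [0.2, 0.0, 0.4]
grip_width: 0.584
```

>>> jog_arm([
  [0,0,0],
  [0,0,0],
  [0,0,0],
  [0,0,0],
  [0,0,0],
], turn=[0,0,0,0,0], grip=5)

```text
clock: 15.9
position: [0.3876, 0.361, -0.0119]
ee_rot: [0.402, 0.916, 0.003, -0.004]
ft_force: [0.9, 0.5, 6.5]
grip_width: 0.157
```

>>> jog_arm([
  [0,0,8],
  [0,0,30],
  [0,0,65],
  [0,0,100],
  [0,0,132],
  [0,0,132],
  [0,0,132],
], turn=[0,0,0,0,0,0,0])

```text
clock: 16.48
position: [0.3881, 0.3617, 0.1221]
ee_rot: [0.402, 0.916, 0.005, -0.004]
ft_force: [0.2, 0.5, -6.7]
grip_width: 0.158
```

```bash
cat > chk.py <<'E'
from fit import *
np.set_printoptions(precision=4,suppress=True)
o=manip.get_obs();p=o["position"];q=o["ee_rot"];a=2*np.arctan2(q[1],q[0])-np.pi
print(o["clock"],o["grip_width"],p,o["ft_force"],o["torque"],"yaw",a, q)
e=np.array([np.cos(a),np.sin(a)]); z0=p[2]+.0122; g=p[:2]+.066*e
for k in [manip.camera("side"),manip.camera("top")]:
  m=mask(k,"slide_large_c",proj(k,[*g,z0+.01]))
  if m is None: print("none"); continue
  r,f=fit([(k,m)],LARGE,(*g,a),z0); d=r[:2]-p[:2]; print(r,f,"along",d@e,"lat",d@[-e[1],e[0]])
E
python3 chk.py
```

```text
16.4833 0.1581299940565099 [0.3881 0.3617 0.1221] [ 0.2134  0.5335 -6.6612] [0.2373 0.2964 0.006 ] yaw -0.8274337751144931 [ 0.402   0.9156  0.005  -0.0038]
[ 0.4321  0.3141 -0.8409] 0.2555101573761841 along 0.06485900869471563 lat 0.00015163915968631668
[ 0.44    0.3044 -0.811 ] 0.5234577458079268 along 0.07732742966359392 lat -0.0006256580586047096
```

>>> jog_arm([
  [17,-27,0],
  [37,-58,0],
  [58,-91,0],
  [79,-124,0],
  [100,-157,0],
  [121,-190,0],
  [142,-223,0],
  [163,-256,0],
  [184,-289,0],
  [205,-322,0],
  [226,-355,0],
  [241,-379,0],
], turn=[-3,-7,-11,-15,-19,-23,-27,-31,-34,-37,-40,-40.5])

```text
clock: 17.68
position: [0.6278, -0.0227, 0.1169]
ee_rot: [0.696, 0.718, 0.002, -0.004]
ft_force: [0.7, -1.3, -5.4]
grip_width: 0.159
```

>>> jog_arm([
  [10,-20,0],
  [10,-20,-20],
  [10,-20,-45],
  [10,-20,-70],
  [10,-20,-82],
  [10,-20,-86],
  [10,-20,-86],
  [10,-20,-86],
], turn=[0,0,0,0,0,0,0,0])

```text
clock: 18.35
position: [0.6384, -0.0428, 0.0317]
ee_rot: [0.696, 0.718, 0.002, -0.003]
ft_force: [-0.0, -0.3, -5.6]
grip_width: 0.164
```

```bash
python3 chk.py; python3 - <<'E'
from h import *
s=manip.camera("side"); a=cv2.resize(s["frame"][185:305,325:445],(600,600),interpolation=cv2.INTER_CUBIC)
cv2.imwrite("pics/g7.png",a[:,:,::-1])
E
```

```text
18.35 0.1635215402672463 [ 0.6384 -0.0428  0.0317] [-0.0425 -0.3093 -5.5557] [ 0.3795 -0.0749  0.0338] yaw -1.539333396066401 [ 0.6959  0.7181  0.0019 -0.0032]
[ 0.6419 -0.1052 -1.5409] 0.15307037763397627 along 0.06246206506887062 lat 0.0014776430582491638
[ 0.6405 -0.1095 -1.4568] 1.181524725832107 along 0.06668876372017701 lat -8.781445134371445e-06
```

View pics/g7.png

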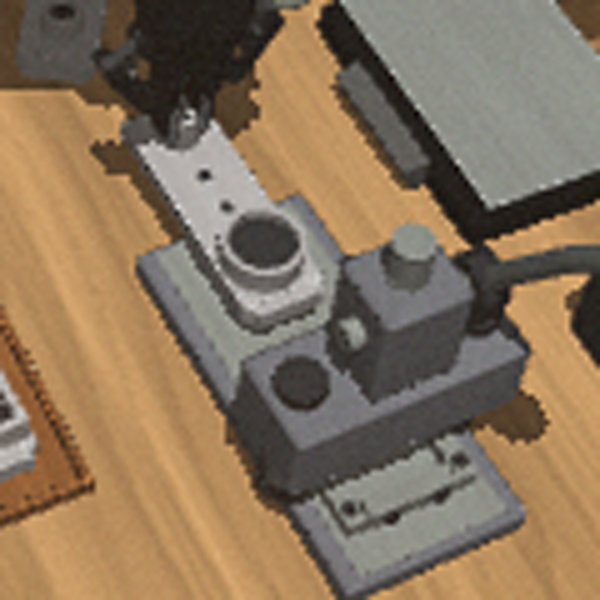

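>>> jog_arm([
  [4,0,-8],
  [4,0,-14],
  [4,0,-17],
  [4,0,-17],
  [4,0,-17],
], turn=[0.3,0.3,0.3,0.3,0.3])

```text
clock: 19.02
position: [0.6423, -0.0427, 0.0146]
ee_rot: [0.694, 0.72, 0.002, -0.003]
ft_force: [-0.7, 0.2, -5.1]
grip_width: 0.16
```

```bash
python3 chk.py
```

```text
19.0167 0.1597692230478085 [ 0.6423 -0.0427  0.0146] [-0.6761  0.2126 -5.0947] [ 0.4197 -0.0068 -0.0139] yaw -1.5341530171062958 [ 0.694   0.7199  0.002  -0.0033]
[ 0.6457 -0.1042 -1.521 ] 0.09969870957512089 along 0.061623736385818015 lat 0.0011595713325118762
[ 0.6453 -0.1101 -1.4592] 1.4113876100570437 along 0.06751154887141052 lat 0.0006106739263219872
```

>>> jog_arm([
  [0,-8,0],
  [1,-18,0],
  [1,-28,0],
  [1,-38,0],
  [2,-48,0],
  [2,-56,0],
  [2,-62,0],
  [2,-62,0],
], turn=[0,0,0,0,0,0,0,0])

```text
clock: 19.88
position: [0.6442, -0.1072, 0.0151]
ee_rot: [0.695, 0.719, 0.002, -0.003]
ft_force: [-0.7, -0.5, -6.2]
grip_width: 0.16
```

>>> jog_arm([
  [0,-8,-1],
  [1,-18,-1],
  [1,-28,-1],
  [1,-36,-1],
  [2,-44,-1],
  [2,-50,-1],
  [2,-50,-1],
], turn=[0,0,0,0,0,0,0])

```text
clock: 20.47
position: [0.6458, -0.1597, 0.0142]
ee_rot: [0.696, 0.718, 0.001, -0.002]
ft_force: [-0.1, -0.7, -5.3]
grip_width: 0.161
```

Still no contact. Creep to the stop in 2 mm rows.

>>> jog_arm([
  [0,-2,-0.5],
  [0,-4,-0.5],
  [0,-6,-0.5],
  [0,-8,-0.5],
  [0,-8,-0.5],
], turn=[0,0,0,0,0])

```text
clock: 20.88
position: [0.6458, -0.168, 0.0137]
ee_rot: [0.696, 0.718, 0.001, -0.002]
ft_force: [-0.5, -0.6, -6.0]
grip_width: 0.161
```

>>> jog_arm([
  [0,-2,-0.5],
  [0,-4,-0.5],
  [0,-6,-0.5],
  [0,-6,-0.5],
], turn=[0,0,0,0])

```text
clock: 21.22
position: [0.6461, -0.1739, 0.0133]
ee_rot: [0.696, 0.718, 0.002, -0.002]
ft_force: [0.9, 2.0, -3.8]
grip_width: 0.158
```

>>> jog_arm([
  [0,-2,-0.5],
  [0,-3,-0.5],
  [0,-4,-0.5],
  [0,-4,-0.5],
], turn=[0,0,0,0])

```text
clock: 21.55
position: [0.6464, -0.1737, 0.0133]
ee_rot: [0.695, 0.719, 0.003, -0.004]
ft_force: [-5.2, 13.0, 5.2]
grip_width: 0.159
```

>>> jog_arm([
  [0,0,0],
  [0,0,0],
  [0,0,0],
  [0,0,0],
  [0,0,20],
  [0,0,60],
  [0,20,100],
  [0,60,130],
  [0,60,130],
  [0,60,130],
  [0,60,130],
], turn=[0,0,0,0,0,0,0,0,0,0,0], grip=50)

```text
clock: 22.47
position: [0.6465, -0.1136, 0.1433]
ee_rot: [0.694, 0.719, 0.003, -0.004]
ft_force: [0.8, -0.8, -1.0]
grip_width: 0.592
```

```bash
python3 - <<'E'
from fit import *
np.set_printoptions(precision=4,suppress=True)
o=manip.get_obs(); print(o["clock"],o["position"],o["ft_force"])
O=np.array([.6516,-.2859]);e=np.array([.0372,-.9993])
c=[manip.camera("side"),manip.camera("top")]
for k in c:
  for l,z in (("slide_large_c",.0325),("slide_square_c",.0125),("slide_small_c",.0075)):
    for r in manip.pinpoint(k,l)[:2]:
      w=ray(k,r["at"],z)[:2]; print(l,r["confidence"],w,"press x,y",(w-O)@e,(w-O)@[-e[1],e[0]])
a=cv2.resize(c[0]["frame"][185:345,270:430],(600,600),interpolation=cv2.INTER_CUBIC)
cv2.imwrite("pics/g8.png",a[:,:,::-1])
E
```

```text
22.4667 [ 0.6465 -0.1136  0.1433] [ 0.8031 -0.8131 -0.9983]
slide_large_c 0.85 [0.3264 0.5632] press x,y -0.8606323959386359 -0.29337402232453663
slide_large_c 0.66 [ 0.6498 -0.2296] press x,y -0.056301642731922855 0.0002648908728807034
slide_square_c 0.67 [ 0.4364 -0.1292] press x,y -0.1645744458528101 -0.20924616051055017
slide_square_c 0.26 [0.4189 0.0904] press x,y -0.38473178562907095 -0.21857598012607948
slide_small_c 0.64 [0.6446 0.1514] press x,y -0.43723029239462324 0.009268312071923218
slide_large_c 0.61 [0.3347 0.5745] press x,y -0.8716093708979061 -0.284663088574098
slide_large_c 0.59 [ 0.6495 -0.2373] press x,y -0.0486652638873841 -0.00032138483082553296
slide_square_c 0.73 [ 0.6488 -0.2812] press x,y -0.004805896377937121 -0.0026544581268395403
slide_square_c 0.7 [ 0.4267 -0.1357] press x,y -0.1584770664995402 -0.21916039599460507
slide_small_c 0.59 [0.652 0.151] press x,y -0.4365283917541254 0.016685092128738206
```

View pics/g8.png

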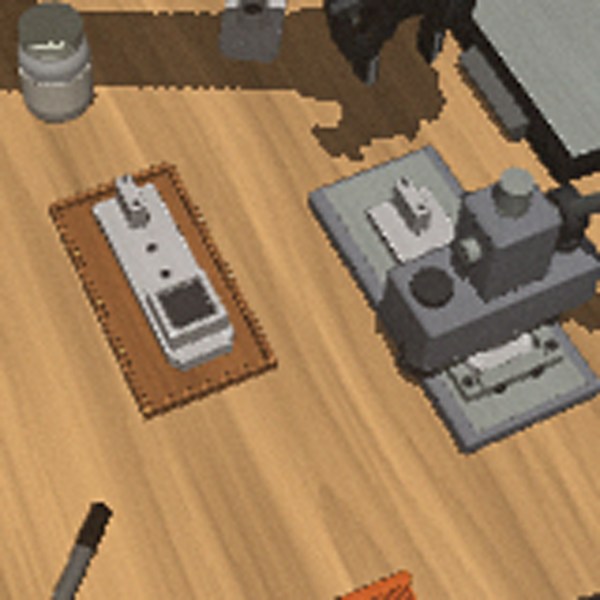

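```bash
python3 - <<'E'
from h import *
k=manip.camera("side"); a=cv2.imread("pics/s0.png"); b=k["frame"][:,:,::-1]
for n,(y0,y1,x0,x1) in dict(tail=(229,256,366,392),nose=(272,290,388,420),base=(285,306,385,432)).items():
    T=cv2.resize(a[y0:y1,x0:x1],None,fx=8,fy=8,interpolation=cv2.INTER_CUBIC); I=cv2.resize(b[y0-4:y1+4,x0-4:x1+4],None,fx=8,fy=8,interpolation=cv2.INTER_CUBIC)
    r=cv2.minMaxLoc(cv2.matchTemplate(I,T,cv2.TM_CCOEFF_NORMED)); print(n,r[1],np.array(r[3])/8-4)
print("px per 10mm along press x",proj(k,[.648,-.178,.05])-proj(k,[.648,-.168,.05]))
E
```

```text
tail 0.93318772315979 [-0.375  0.375]
nose 0.9761067628860474 [0. 0.]
base 0.9945510625839233 [0. 0.]
px per 10mm along press x [1.44098759 2.33376655]
```

```bash
python3 -c "
from workcell import manip
print(manip.hand_in())"
```

```text
the job is handed in; nothing more can be done
None
```

The changeover is done and handed in at about 22.6 s on the robot's clock. The square-die slide lies in the wooden tray, and the large-round-die slide is in the press against the end stop. No verdict was reported.

**Last checks**
- **Large slide, end stop:** it stopped against about 13 N just where the stop should be. In the side view, its tail and nose matched the square slide's starting home position to about 0.5 mm along the press and 1–2 mm sideways.
- **Square slide in the tray:** it looks flat in the picture. Two fits put it roughly 4–7 mm across and up to 5 mm along from the tray centre, inside the limits.
- **Everything else:** I saw no contact with the small-die slide, the pink look-alike or the bystanders. Only the small-die slide's position was rechecked at the end, and it was within about 10 mm of its start, which is the network's scatter. The gripper was clear and empty at hand-in.

**What disagreed**
- **Fingertip height:** the fingertips turned out to be about 37 mm above the reported TCP height. My first two tries at the square slide's grip closed above it. I found the offset by touching down gently and used it from then on.
- **Large slide, network points:** these put the slide's middle at x = -0.056 m from the side view and -0.049 m from the top view. The side value falls just outside the -0.054 to -0.046 m limit. I trusted the contact and the picture match instead.

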